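# Ready the fold-back splash shield and hold it upright

## Task

Get the bench splash shield ready: flip its toggle latch over to the open side, then flip the kickstand on the other side of the shield down past dead centre so that it snaps down, and only after that raise the shield by its top rail until it stands upright. It falls back when let go, so finish while still holding it upright and still with the fingers, and leave the things lying around where they are.

Things in the scene. Friction and masses are not known exactly. Their poses are not given: they have to be found in the camera images.
- stand: Fixed aluminium base plate 170x385x12 mm of the splash shield, varying place and yaw. Origin on the worktop under the middle of the shield's hinge line. Its x axis points away from the robot (the shield leans back that way), y along the hinge line (latch on the +y side, kickstand on the -y side), z up; all directions in these notes are in this frame. The plate spans x -70..100, y -150..235 mm.
- shield_hinge (a point): Middle of the shield's hinge line, 30 mm above the worktop. The shield turns about the stand's y axis here.
- shield (a joint): Shield: clear panel in a U frame of 14 mm steel tube, 214 mm wide, 200 mm from hinge line to top rail axis, about 0.7 kg. rad: 0 = lying back 0.6 rad from vertical on its rest, grows as raised towards the robot, 0.6 = upright, 0.85 = forward stop. Sprung hinge: 2 to 5 N at the rail raises it; it falls back from anywhere when let go. The closed latch bars it after about 0.04 rad.
- top_rail (a point): Middle of the axis of the shield's top rail, a 14 mm round bar, 200 mm long along y. At the start 195 mm above the worktop, 113 mm behind the hinge line; upright 230 mm above. Under it is a hand opening 40 mm high (a thin cross bar lies 52 mm below the rail's axis, the panel under that). Site z points from hinge to rail (vertical when the shield is upright), y along the rail.
- latch (a joint): Toggle latch, a lever on the +y side swinging about the stand's x axis; by its weight it drops to either end. rad: 0 = closed, leaning 0.7 rad from vertical towards the shield, its 10 mm rod barring a lug that sticks out sideways from the shield's post; 0.7 = dead centre, vertical; 1.4 = open, leaning 0.7 rad outward (+y). About 1 N at the knob moves it; 0.15 rad past centre it falls over by itself.
- latch_pivot (a point): Pivot of the latch lever, 5 mm behind and 200 mm to +y of the stand's origin, 50 mm above the worktop.
- latch_knob (a point): Centre of the round 22 mm knob at the end of the latch lever, 100 mm from its pivot; closed, it is 64 mm to -y of the pivot and 126 mm above the worktop.
- leg (a joint): Kickstand on the outer side of the shield's -y post, swinging about the y axis in front of the shield; sprung to either end. rad: 0 = parked, up and forward (0.7 rad from vertical, towards the robot, while the shield lies back); 0.645 = dead centre; 1.29 = down. It turns towards the robot and down; 2.5 N at the foot starts it, past centre it snaps. Pressed hard when down, it lifts the shield.
- leg_hub (a point): Pivot of the kickstand on the shield: 110 mm from the hinge line along the post, 124 mm to -y of the stand's middle; about 121 mm above the worktop while the shield lies back.
- leg_foot (a point): Centre of the kickstand's rubber foot, a cross bar 64 mm long, 14 mm thick, along y, on a leg 10 mm thick, 150 mm from the pivot. Parked: about 236 mm above the worktop, 35 mm in front of the hinge line; down, with the shield lying back: 60 mm above the worktop, 75 mm in front.
- oil_dropper: Bystander, leave alone: small white dropper bottle with a pointed cap, 26 mm across, 66 mm tall, in front of the stand. Origin at the centre of its underside.
- slide_box: Bystander, leave alone: closed dark slide box 38x89x32 mm, in front of the stand on the latch side. Origin at the centre of its underside.
- cup: Bystander, leave alone: screw-cap specimen cup 60 mm across, 66 mm tall, in front of the stand beyond the kickstand side. Origin at the centre of its underside.
- tape_roll: Bystander, leave alone: roll of tape lying flat, 76 mm across, 24 mm tall, behind the stand. Origin at the centre of its underside.
- swab_tub: Bystander, leave alone: small lidded tub 48 mm across, 41 mm tall, behind the stand. Origin at the centre of its underside.
- marker: Bystander, leave alone: marker pen lying flat, 13x130 mm, 14 mm tall, in front of the stand. Origin at the centre of its underside.

How it is judged (in metres and radians):
On the way, in this order (a step that is already met when the one before it is completed fails the run):
1. the latch is flipped open (value of joint latch above 1.2 rad), for 0.2 s.
2. the kickstand has snapped down (value of joint leg above 1.15 rad), for 0.2 s.
At the end, for the whole second after the job is handed in: Latch open (over 1.2 rad), kickstand down (over 1.15 rad), the shield within 0.1 rad (about 6 degrees) of vertical and still (under 0.1 rad/s), and the fingers still bear on it with more than 0.5 N (value of joint latch above 1.2 rad and value of joint leg above 1.15 rad and angle between top_rail's own z axis and vertical below 0.1 rad and contact force between the fingers and shield above 0.5 N and value of joint shield above 0.5 rad and velocity of joint shield between -0.1 and 0.1 rad/s); the arm keeps its last pose, push and grip.
It fails at once if the shield is raised before the kickstand is down (value of joint shield above 0.25 rad and value of joint leg below 0.9 rad).
It fails at once if a bystander is moved by more than 3 cm or knocked over (distance of any of oil_dropper, slide_box, cup, tape_roll, swab_tub, marker from where it was at the start of the episode above 0.03 m or angle between any of oil_dropper, slide_box, cup, tape_roll, swab_tub, marker's own z axis and vertical above 0.5 rad).
It also fails if it takes over 61 s, if anything falls off the work surface, if the arm or the gripper's body presses on something with over 40 N, if the wrist force passes 120 N, or if a joint passes its speed limit or range.

## Robot

A 6-joint arm with a two-finger parallel gripper is mounted at the origin on a cart in front of the work surface, level with it; the furniture and walls round the work are solid. World frame = base frame: x ahead of the robot, y to its left, z up, the work surface at z = 0. Lengths are in mm, angles in rad, forces in N, time in s.
With the tool pointing down it reaches from about 300 to 750 mm from the base axis. Payload 8.5 kg.
Tool frame: the origin (TCP) lies midway between the tips of the shut fingers; the grasp point (between the pads) lies arm.pinch_z behind it (arm.pinch_z is the distance from the TCP to the grasp point, in mm); z points along the fingers, y is the direction in which the jaws open and shut (so a half turn about z gives the same grasp; the last joint's range is limited). The gripper opens to 88 mm and grips with 3 to 60 N. Pads are 18 mm wide; open, the fingers measure 123 mm over their backs; the gripper's body (75 mm by 187 mm) begins 45 mm behind the grasp point.
Start: joints at [1.131, 0.381, 1.297, -0, 1.464, -0.215], TCP at [122.594, 536.145, 238.748] pointing down, gripper open.
Joint ranges: [-3.11, 3.11], [-0.89, 2.33], [0.22, 2.48], [-1.42, 4.56], [0.17, 2.85], [-2.88, 2.88]. Speed limits (rad/s): [2.39, 2.39, 3.14, 3.14, 3.14, 3.14].

## Interface

Orientations are given as a rotation vector (axis times angle).
In Python, from workcell import arm gives the robot as it stands.
- The arm moves only by the tool carry_out, never from a script. Its argument "targets" is a list of rows, each an object with "dp": the shift along the tool's x, y, z in cm, a list of three; "turn": the turn about the tool's z in rad; "claw": the opening, from -1 (shut) to 1 (fully open). A call has exactly 8 rows; each row is the pose to reach, as a shift and turn from the pose measured when the call began, along the tool's axes at that moment; what a row does not reach only later rows make up. A row lasts 1/8 s, in which the tool goes at most 62.5 mm and 10.7 degrees, less where a joint would pass 70% of its speed; a pose out of reach is approached as far as the arm can. A call with a gripper value outside its range is refused whole. The fingers move at their own pace and stop on an object; "squeeze" is the grip in N (left out, the last holds). Time passes only in rows, so rows that repeat a pose let the fingers close, or fill a call up. It gives the time, the measured TCP pose, the force and the opening at its end, in the units of the state.
- arm.get_state(): the state, without advancing time (a new reading comes with each control period).
- arm.snapshot(name): name is "scene" or "top"; returns a dict with "pixels" (480x640x3 uint8, red, green, blue), "z_map" (480x640 float32, mm along the optical axis (not along the pixel's ray), 0 where there is no reading), "fx", "fy", "cx", "cy" (pixels), "eye" and "attitude" of the camera in the world. Camera axes: x right, y down, z forward; pixel columns grow to the right and rows downward; lengths in mm; the calibration is good to about 2 mm. A picture is of the moment at which its call begins.
- arm.finish_job(): hands the job in, once; it reports no verdict.
The state is a dict: "clock": time; "joints": joint angles; "qvel": joint speeds; "tau": joint torques, N m; "tool_pos": TCP position; "ee_rot": TCP orientation; "contact_force": force on the tool from outside, world axes, zero at the start; "moment": the same for the moment, N m; "finger_gap": opening from 0.0 (shut) to 1.0 (fully open).
Only numpy, scipy, OpenCV 4.12 (cv2) and the standard library are available. Lean on these libraries where they do the work, as an engineer would, in place of code of your own. Each camera call takes 0.05 s, during which the arm holds its last target.

## Working session

There is one attempt and no reset: what is moved stays moved. The work goes in short steps, Python scripts to look and compute and a tool call to move; the robot and the scene stay as the last step left them, time stands still between calls to the robot, and variables do not carry over. Pictures are saved under pics/ and viewed, and the job is handed in when it is done.

Besides the shell and the picture viewer there is one more tool, called after "Call:" by a JSON object that holds its "method" and its "body", one argument or row to a line. carry_out: Moves the arm, as the interface text tells. Its arguments: {"type":"object","properties":{"targets":{"type":"array"},"squeeze":{"type":"number"}},"required":["targets"]}

```bash
ls; mkdir -p pics
python3 - <<'E'
from workcell import arm
import cv2,numpy as np
print(arm.get_state(), arm.pinch_z)
for n in("scene","top"):
    s=arm.snapshot(n); cv2.imwrite(f"pics/{n}0.png",s["pixels"][:,:,::-1]); np.savez(f"{n}0.npz",**s)
    print(n,s["fx"],s["fy"],s["cx"],s["cy"],s["eye"],s["attitude"])
E
```

```text
pics
{'clock': 0.0, 'joints': array([ 1.13072403e+00,  3.81179336e-01,  1.29825246e+00, -3.35933499e-05,
        1.46362562e+00, -2.15315892e-01]), 'qvel': array([ 0.00074006,  0.00099847, -0.00035244, -0.00112096, -0.00237696,
       -0.0008522 ]), 'tau': array([ 2.34368075e-03, -4.37933743e+01, -2.24558616e+01,  7.14710075e-02,
        3.52625793e-02, -9.62526724e-05]), 'tool_pos': array([122.4707756 , 535.89413196, 238.1495301 ]), 'ee_rot': array([-3.52248857e-01, -3.12133898e+00,  2.19497411e-03]), 'contact_force': array([-0.16583006,  0.44383168, -0.677499  ]), 'moment': array([-0.00159969, -0.00398964, -0.01524423]), 'finger_gap': 1.0006871208115768} 18.700000000000003
scene 505.344869219043 505.344869219043 315.7309792181962 244.60127070174693 [ 138.77351348 -777.80793612  536.58324572] [-1.95731476  0.46005326 -0.33047788]
top 546.3706867394654 546.3706867394654 323.0175894087754 237.4687701113445 [ 407.440801     -4.99374575 1120.93649403] [-2.13216269  2.16390719 -0.13309368]
```

View pics/scene0.png

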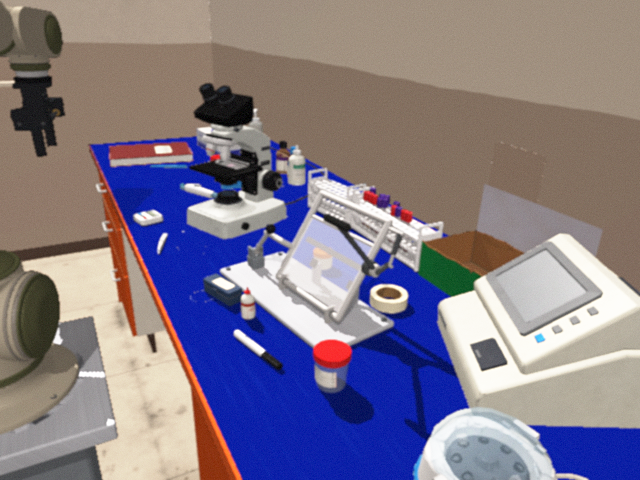

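View pics/top0.png

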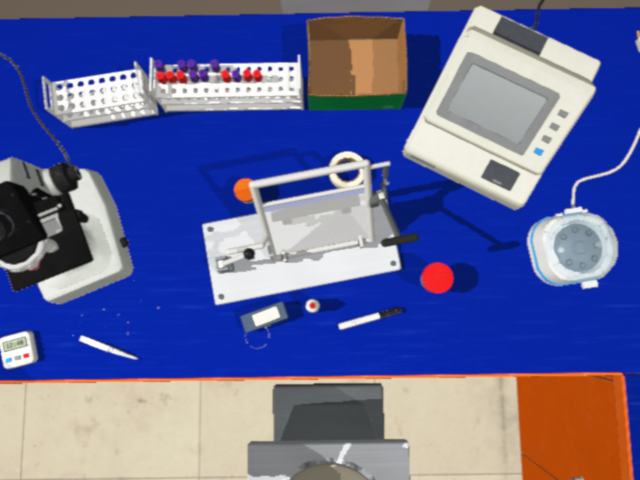

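The scene view shows the shield leaning back, with the latch at (262,240) and the kickstand at (375,255). In the top view the plate corners are roughly (204,222), (217,303) and (400,268), the latch knob is at (249,254), and the foot is at (400,239). I'll zoom in to measure these.

```bash
cat > h.py <<'E'
import numpy as np,cv2
from scipy.spatial.transform import Rotation as R
def load(f): return dict(np.load(f))
def ray(s,u,v):
    d=R.from_rotvec(s["attitude"]).as_matrix()@np.array([(u-s["cx"])/s["fx"],(v-s["cy"])/s["fy"],1.0]); return np.array(s["eye"]),d
def onz(s,u,v,z):
    e,d=ray(s,u,v); return e+d*(z-e[2])/d[2]
def depth(s,u,v):
    e,d=ray(s,u,v); return e+d*s["z_map"][int(v),int(u)]
def proj(s,p):
    c=R.from_rotvec(s["attitude"]).as_matrix().T@(np.array(p)-s["eye"]); return s["fx"]*c[0]/c[2]+s["cx"],s["fy"]*c[1]/c[2]+s["cy"]
E
python3 - <<'E'
from h import *
s=load("top0.npz")
im=s["pixels"][:,:,::-1]
c=cv2.resize(im[145:345,190:450],None,fx=3,fy=3,interpolation=cv2.INTER_CUBIC); cv2.imwrite("pics/tz.png",c)
for p in[(217,303),(400,268),(204,222)]: print(onz(s,*p,12))
s2=load("scene0.npz");im=s2["pixels"][:,:,::-1]
cv2.imwrite("pics/sz.png",cv2.resize(im[180:400,190:440],None,fx=3,fy=2.7,interpolation=cv2.INTER_CUBIC))
E
```

```text
[425.8860003  220.41656801  12.        ]
[ 491.1493803  -150.91620008   12.        ]
[592.03147895 249.1959394   12.        ]
```

View pics/tz.png

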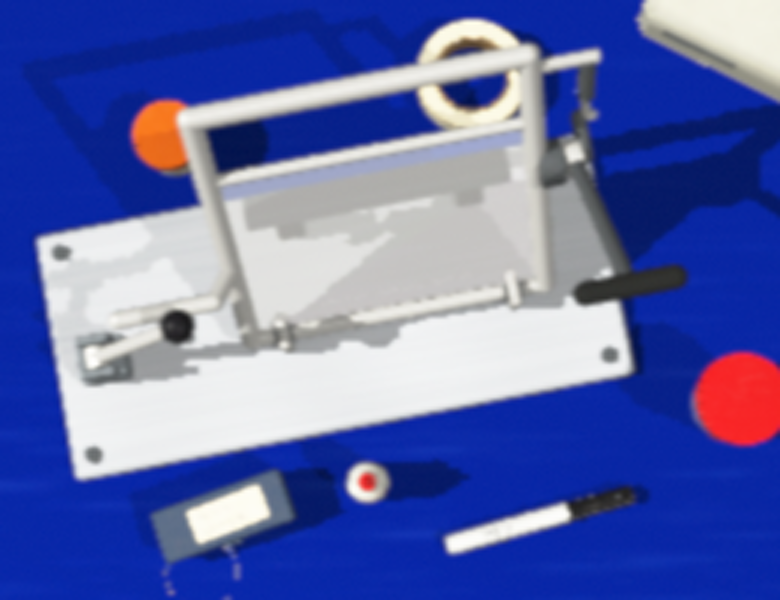

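View pics/sz.png

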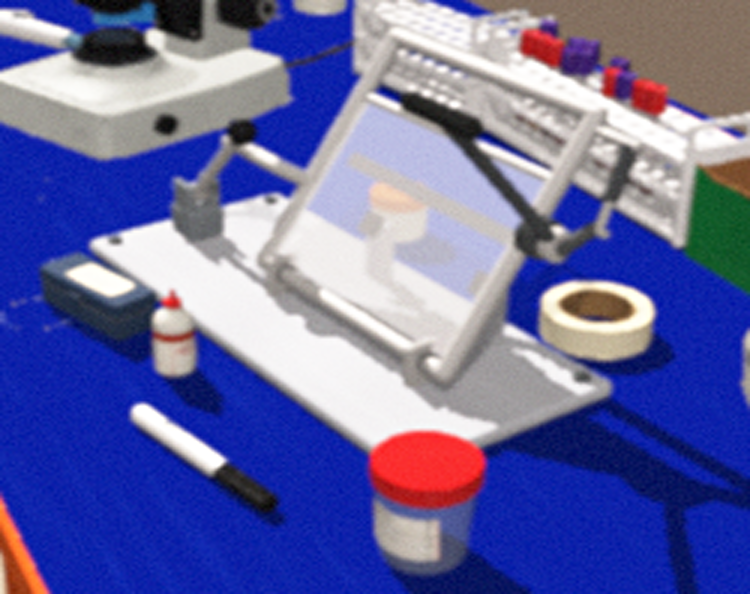

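```bash
cat >> h.py <<'E'
def fit():
    s=load("top0.npz"); px=[(77,479),(634,373),(38,238)]
    W=np.array([onz(s,190+(u+.5)/3-.5,145+(v+.5)/3-.5,12)[:2] for u,v in px]); L=np.array([[-70,235],[-70,-150],[100,235.]])
    A=W-W.mean(0);B=L-L.mean(0)
    yaw=np.arctan2((B[:,0]*A[:,1]-B[:,1]*A[:,0]).sum(),(A*B).sum())
    M=np.array([[np.cos(yaw),-np.sin(yaw)],[np.sin(yaw),np.cos(yaw)]]); o=W.mean(0)-M@L.mean(0)
    return yaw,o,M,W-(L@M.T+o)
YAW,O,M,RES=fit()
def w(p): return np.r_[M@np.array(p[:2])+O,p[2]]
def loc(p): return np.r_[M.T@(np.array(p[:2])-O),p[2]]
E
python3 - <<'E'
from h import *
np.set_printoptions(precision=1,suppress=True)
print(YAW,O,RES)
s=load("top0.npz");s2=load("scene0.npz")
P=dict(knob=(-5+0,200-64,126),knob5=(5,136,126),rail=(113,0,195),hub=(62,-124,121),foot=(-35,-124,236),railL=(113,100,195),railR=(113,-100,195))
for k,p in P.items(): 
    print(k,w(p),np.r_[proj(s,w(p))], (np.r_[proj(s,w(p))]-[190,145])*3,np.r_[proj(s2,w(p))],(np.r_[proj(s2,w(p))]-[190,180])*[3,2.7])
# measured
c=lambda u,v:(190+(u+.5)/3-.5,145+(v+.5)/3-.5)
print("knob",loc(onz(s,*c(178,326),126)),"foot",loc(onz(s,*c(630,284),236)))
for n,uv in dict(dropper=(367,482),cup=(745,398)).items(): print(n,loc(onz(s,*c(*uv),66)),onz(s,*c(*uv),66))
for uv in [(152,518),(165,560),(280,472),(297,515)]: print("box",loc(onz(s,*c(*uv),32)))
E
```

```text
0.17490074075025494 [531.8   5.1] [[ 1.3 -0.6]
 [ 0.1  1.9]
 [-1.4 -1.3]]
knob [503.2 138.2 126. ] [249.7 259. ] [179.2 341.9] [264.8 229.2] [224.3 132.8]
knob5 [513.  139.9 126. ] [248.8 253.6] [176.4 325.9] [268.8 228.2] [236.4 130.1]
rail [643.1  24.8 195. ] [309.5 174.1] [358.6  87.2] [351.5 206.1] [484.4  70.6]
hub [ 614.4 -106.2  121. ] [381.4 197.8] [574.1 158.3] [373.  269.6] [549.1 241.9]
foot [ 518.9 -123.1  236. ] [400.1 240.6] [630.4 286.9] [334.1 221.6] [432.2 112.4]
railL [625.7 123.2 195. ] [252.9 184.8] [188.7 119.3] [320.5 192.7] [391.5  34.2]
railR [660.5 -73.7 195. ] [366.  163.4] [528.   55.1] [387.2 221.7] [591.5 112.5]
knob [  5.5 135.6 126. ] foot [ -32.8 -123.7  236. ]
dropper [-108.3   41.3   66. ] [417.9  26.9  66. ]
cup [-101.3 -206.9   66. ] [ 468.  -216.3   66. ]
box [-104.3  185.7   32. ]
box [-132.8  181.9   32. ]
box [-90.5  97.5  32. ]
box [-120.3   91.5   32. ]
```

```bash
cat >> h.py <<'E'
def dp(st,targets):
    Rm=R.from_rotvec(st["ee_rot"]).as_matrix()
    for t in targets:
        lw=w(t[:3]); print(t,"world",lw.round(0),"dp cm",(Rm.T@(lw-st["tool_pos"])/10).round(2))
    ty=Rm[:,1]; a=np.arctan2(ty[1],ty[0]); 
    print("tool_pos loc",loc(st["tool_pos"]).round(1),"z axis",Rm[:,2].round(3),"toolx,y",Rm[:,0].round(2),ty.round(2))
    # turn +t about tool z (down) rotates y heading by -t
    for n,h in(("y||standY",YAW+np.pi/2),("y||standX",YAW)):
        t=(a-h+np.pi/2)%np.pi-np.pi/2; print(n,"turn",round(t,3),round(t-np.sign(t)*np.pi,3))
    print("t",st["clock"],"J",st["joints"].round(2),"F",st["contact_force"].round(1),"gap",round(st["finger_gap"],2))
E
python3 - <<'E'
from h import *
from workcell import arm
dp(arm.get_state(),[(-160,200,238),(0,90,200),(0,90,112)])
s=load("top0.npz")
c=lambda u,v:(190+(u+.5)/3-.5,145+(v+.5)/3-.5)
for uv in[(448,546),(632,495)]: print("marker",loc(onz(s,*c(*uv),10)))
for uv in[(118,320),(228,300)]: print("lug",loc(onz(s,*c(*uv),90)))
s2=load("scene0.npz")
for p in [(5,60),(0,0)]: pass
# scene lug tip pixel crop ~ (245,150) and (300,180)
E
```

```text
(-160, 200, 238) world [339. 174. 238.] dp cm [-29.21 -30.43   0.05]
(0, 90, 200) world [516.  94. 200.] dp cm [-48.23 -34.33   3.85]
(0, 90, 112) world [516.  94. 112.] dp cm [-48.23 -34.32  12.65]
tool_pos loc [-310.7  594.   238.2] z axis [-0.001 -0.001 -1.   ] toolx,y [-0.97  0.22  0.  ] [ 0.22  0.97 -0.  ]
y||standY turn -0.4 2.742
y||standX turn 1.171 -1.97
t 0.1 J [ 1.13  0.38  1.3   0.    1.46 -0.22] F [ 0.3 -0.6 -0.6] gap 1.0
marker [-159.39147478   -2.47302872   10.        ]
marker [-149.38246082 -130.18929382   10.        ]
lug [ 21.11233572 176.77419854  90.        ]
lug [ 20.48706617 106.03382539  90.        ]
```

Call:
{"method": "carry_out", "body": {
  "targets": [
    {"dp":[-4.5,-4.5,0],"turn":-0.1,"claw":-1},
    {"dp":[-9,-9,0],"turn":-0.2,"claw":-1},
    {"dp":[-13,-13.5,0],"turn":-0.3,"claw":-1},
    {"dp":[-17,-18,0],"turn":-0.4,"claw":-1},
    {"dp":[-21,-22,0],"turn":-0.4,"claw":-1},
    {"dp":[-25,-26,0],"turn":-0.4,"claw":-1},
    {"dp":[-29,-30.5,0],"turn":-0.4,"claw":-1},
    {"dp":[-29,-30.5,0],"turn":-0.4,"claw":-1}
  ],
  "squeeze": 20
}}

```text
clock: 1.1
tool_pos: [338.9, 171.0, 238.3]
ee_rot: [0.264, -3.13, 0.002]
contact_force: [-0.2, 1.0, -0.1]
finger_gap: 0.117
```

Run:
```python
from h import *
from workcell import arm
dp(arm.get_state(),[(0,90,200),(0,90,112)])
```

```text
(0, 90, 200) world [516.  94. 200.] dp cm [-16.19 -10.58   3.83]
(0, 90, 112) world [516.  94. 112.] dp cm [-16.2  -10.56  12.63]
tool_pos loc [-161.1  196.9  238.3] z axis [-0.001 -0.002 -1.   ] toolx,y [-0.99 -0.17  0.  ] [-0.17  0.99 -0.  ]
y||standY turn -0.007 3.135
y||standX turn 1.564 -1.578
t 1.1 J [ 0.15  0.08  1.71 -0.    1.35 -1.58] F [-0.2  1.  -0.1] gap 0.12
```

Call:
{"method": "carry_out", "body": {
  "targets": [
    {"dp":[-4,-2.7,0],"turn":0,"claw":-1},
    {"dp":[-8,-5.3,0.5],"turn":0,"claw":-1},
    {"dp":[-12,-8,2],"turn":0,"claw":-1},
    {"dp":[-16.2,-10.6,4],"turn":0,"claw":-1},
    {"dp":[-16.2,-10.6,7],"turn":0,"claw":-1},
    {"dp":[-16.2,-10.6,10],"turn":0,"claw":-1},
    {"dp":[-16.2,-10.6,12.6],"turn":0,"claw":-1},
    {"dp":[-16.2,-10.6,12.6],"turn":0,"claw":-1}
  ]
}}

```text
clock: 2.1
tool_pos: [515.0, 94.5, 110.9]
ee_rot: [0.265, -3.125, 0.001]
contact_force: [0.1, 0.8, 0.5]
finger_gap: 0.008
```

Run:
```python
from h import *
from workcell import arm
dp(arm.get_state(),[(2,215,112)])
for n in("scene","top"):
    s=arm.snapshot(n); cv2.imwrite(f"pics/{n}1.png",s["pixels"][:,:,::-1])
    im=s["pixels"][:,:,::-1]; 
    if n=="scene": cv2.imwrite("pics/sz1.png",cv2.resize(im[120:400,150:440],None,fx=2.5,fy=2.1,interpolation=cv2.INTER_CUBIC))
```

```text
(2, 215, 112) world [496. 217. 112.] dp cm [-0.23 12.41 -0.12]
tool_pos loc [ -1.   91.  110.9] z axis [-0.005 -0.001 -1.   ] toolx,y [-0.99 -0.17  0.01] [-0.17  0.99 -0.  ]
y||standY turn -0.006 3.136
y||standX turn 1.565 -1.576
t 2.1 J [-0.04  0.47  1.56 -0.    1.12 -1.78] F [0.1 0.8 0.5] gap 0.01
```

View pics/sz1.png

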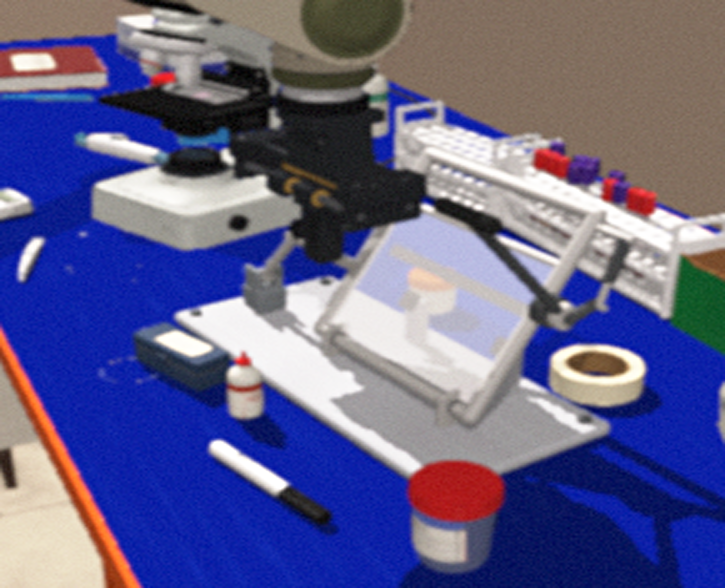

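The shut fingers (crop pixel 320,240) are down between the knob and the post. Next I push along +y.

Call:
{"method": "carry_out", "body": {
  "targets": [
    {"dp":[-0.2,1.5,0],"turn":0,"claw":-1},
    {"dp":[-0.2,3,0],"turn":0,"claw":-1},
    {"dp":[-0.2,4.5,0],"turn":0,"claw":-1},
    {"dp":[-0.2,6,0],"turn":0,"claw":-1},
    {"dp":[-0.2,7.5,0],"turn":0,"claw":-1},
    {"dp":[-0.2,9,0],"turn":0,"claw":-1},
    {"dp":[-0.2,10.5,0],"turn":0,"claw":-1},
    {"dp":[-0.2,12,0],"turn":0,"claw":-1}
  ]
}}

```text
clock: 3.2
tool_pos: [497.9, 213.8, 112.7]
ee_rot: [0.265, -3.13, 0.002]
contact_force: [-0.5, -0.3, 0.8]
finger_gap: 0.003
```

Run:
```python
from h import *
from workcell import arm
dp(arm.get_state(),[(-10,190,270),(-33,-124,280)])
for n in("scene","top"):
    s=arm.snapshot(n)
    im=s["pixels"][:,:,::-1]; 
    if n=="scene": cv2.imwrite("pics/sz2.png",cv2.resize(im[120:400,150:440],None,fx=2.5,fy=2.1,interpolation=cv2.INTER_CUBIC))
```

```text
(-10, 190, 270) world [489. 190. 270.] dp cm [  1.29  -2.17 -15.72]
(-33, -124, 280) world [ 521. -123.  280.] dp cm [  3.41 -33.58 -16.68]
tool_pos loc [  2.9 211.4 112.7] z axis [-0.    -0.002 -1.   ] toolx,y [-0.99 -0.17  0.  ] [-0.17  0.99 -0.  ]
y||standY turn -0.006 3.136
y||standX turn 1.565 -1.577
t 3.2 J [ 0.19  0.49  1.51 -0.    1.14 -1.55] F [-0.5 -0.3  0.8] gap 0.0
```

View pics/sz2.png

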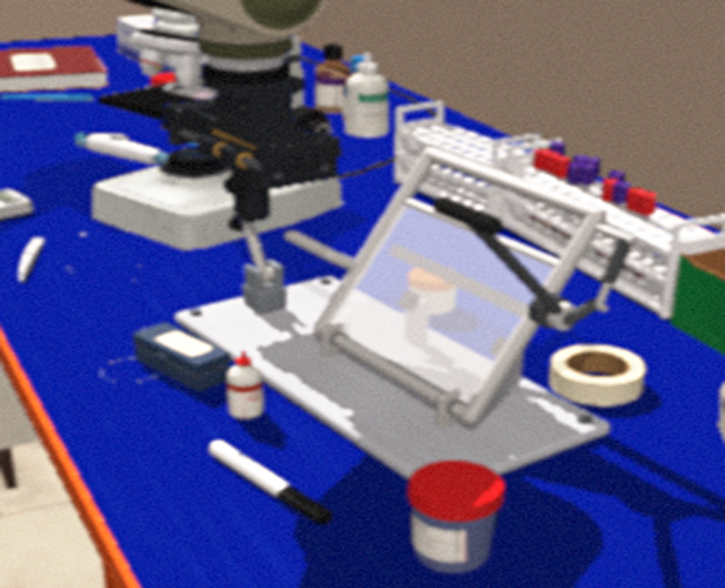

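The lever (crop 255,245) now leans outward. I'll lift clear and then move over to the foot.

Call:
{"method": "carry_out", "body": {
  "targets": [
    {"dp":[0,0.8,0],"turn":0,"claw":-1},
    {"dp":[0,0.5,-2],"turn":0,"claw":-1},
    {"dp":[0.3,-1,-5],"turn":0,"claw":-1},
    {"dp":[0.6,-3,-9],"turn":0,"claw":-1},
    {"dp":[1,-6,-13],"turn":0,"claw":-1},
    {"dp":[1.5,-10,-17],"turn":0,"claw":-1},
    {"dp":[2,-15,-18],"turn":0,"claw":-1},
    {"dp":[2.5,-20,-18],"turn":0,"claw":-1}
  ]
}}

```text
clock: 4.3
tool_pos: [507.3, 11.6, 294.2]
ee_rot: [-0.267, 3.128, -0.003]
contact_force: [0.3, 0.4, -0.4]
finger_gap: 0.003
```

Run:
```python
from h import *
from workcell import arm
dp(arm.get_state(),[(-33,-124,280),(-33,-124,255)])
s=arm.snapshot("scene")
im=s["pixels"][:,:,::-1]; 
cv2.imwrite("pics/sz3.png",cv2.resize(im[120:400,150:440],None,fx=2.5,fy=2.1,interpolation=cv2.INTER_CUBIC))
```

```text
(-33, -124, 280) world [ 521. -123.  280.] dp cm [  0.94 -13.46   1.44]
(-33, -124, 255) world [ 521. -123.  255.] dp cm [  0.95 -13.46   3.94]
tool_pos loc [-23.   10.6 294.2] z axis [ 0.002 -0.002 -1.   ] toolx,y [-0.99 -0.17 -0.  ] [-0.17  0.99 -0.  ]
y||standY turn -0.004 3.137
y||standX turn 1.566 -1.575
t 4.3 J [-0.21  0.27  1.3  -0.    1.57 -1.95] F [ 0.3  0.4 -0.4] gap 0.0
```

View pics/sz3.png

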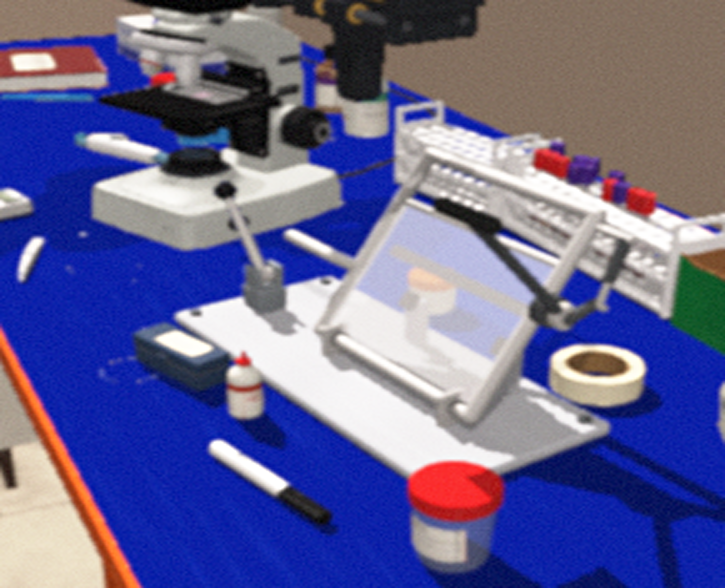

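Call:
{"method": "carry_out", "body": {
  "targets": [
    {"dp":[0.3,-3,0.5],"turn":0,"claw":-1},
    {"dp":[0.5,-6,0.8],"turn":0,"claw":-1},
    {"dp":[0.8,-9,1.2],"turn":0,"claw":-1},
    {"dp":[0.9,-12,1.4],"turn":0,"claw":-1},
    {"dp":[0.9,-13.5,2],"turn":0,"claw":-1},
    {"dp":[0.9,-13.5,3],"turn":0,"claw":-1},
    {"dp":[0.9,-13.5,3.9],"turn":0,"claw":-1},
    {"dp":[0.9,-13.5,3.9],"turn":0,"claw":-1}
  ]
}}

```text
clock: 5.35
tool_pos: [520.9, -127.0, 254.1]
ee_rot: [0.263, -3.129, 0.005]
contact_force: [-0.5, 0.8, 1.4]
finger_gap: 0.002
```

Run:
```python
from h import *
from workcell import arm
s=arm.snapshot("scene"); print("open knob expected px",proj(s,w((5,264,126))))
st=arm.get_state()
T=[(62-150*np.sin(a)+2,-124,round(121+150*np.cos(a)+6)) for a in np.linspace(.7,1.55,8)]
dp(st,[(-32,-124,243)]+T)
im=s["pixels"][:,:,::-1]; 
cv2.imwrite("pics/sz4.png",cv2.resize(im[120:400,150:440],None,fx=2.5,fy=2.1,interpolation=cv2.INTER_CUBIC))
```

```text
open knob expected px (np.float64(238.65792354451702), np.float64(210.4679191947929))
(-32, -124, 243) world [ 522. -123.  243.] dp cm [-0.15  0.45  1.17]
(np.float64(-32.63265308565366), -124, 242) world [ 521. -123.  242.] dp cm [-0.08  0.45  1.27]
(np.float64(-45.81795275795736), -124, 229) world [ 508. -125.  229.] dp cm [1.23 0.45 2.57]
(np.float64(-57.38598659031902), -124, 215) world [ 497. -127.  215.] dp cm [2.39 0.44 3.97]
(np.float64(-67.16639458710475), -124, 200) world [ 487. -129.  200.] dp cm [3.37 0.44 5.47]
(np.float64(-75.01514274151822), -124, 183) world [ 479. -130.  183.] dp cm [4.15 0.44 7.17]
(np.float64(-80.8166441940555), -124, 166) world [ 474. -131.  166.] dp cm [4.73 0.44 8.87]
(np.float64(-84.48546145581858), -124, 148) world [ 470. -132.  148.] dp cm [ 5.1   0.45 10.67]
(np.float64(-85.96756462840355), -124, 130) world [ 469. -132.  130.] dp cm [ 5.24  0.45 12.47]
tool_pos loc [ -33.5 -128.5  254.7] z axis [ 0.    -0.004 -1.   ] toolx,y [-0.99 -0.17  0.  ] [-0.17  0.99 -0.  ]
y||standY turn -0.007 3.134
y||standX turn 1.563 -1.578
t 5.4 J [-0.46  0.35  1.31 -0.    1.49 -2.2 ] F [-0.3 -0.5 -0.1] gap 0.01
```

View pics/sz4.png

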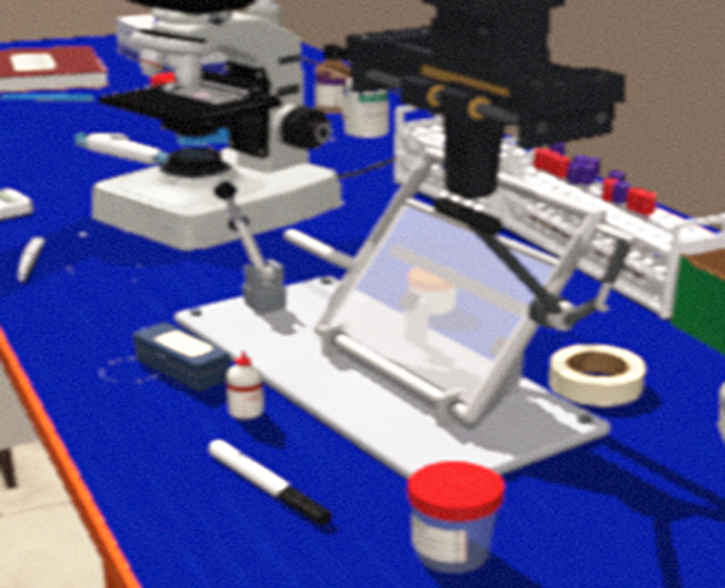

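The latch knob sits at (240,210), against a predicted fully open position of (239,210), so the latch is open. The fingers are just above the foot (crop 470,205). I'll push along the foot's arc.

Call:
{"method": "carry_out", "body": {
  "targets": [
    {"dp":[0,0.4,1],"turn":0,"claw":-1},
    {"dp":[0.5,0.4,1.8],"turn":0,"claw":-1},
    {"dp":[1.2,0.4,2.5],"turn":0,"claw":-1},
    {"dp":[1.8,0.4,3.2],"turn":0,"claw":-1},
    {"dp":[2.4,0.4,3.9],"turn":0,"claw":-1},
    {"dp":[2.9,0.4,4.7],"turn":0,"claw":-1},
    {"dp":[3.4,0.4,5.4],"turn":0,"claw":-1},
    {"dp":[3.4,0.4,5.4],"turn":0,"claw":-1}
  ]
}}

```text
clock: 6.4
tool_pos: [486.7, -129.0, 200.0]
ee_rot: [0.262, -3.13, 0.004]
contact_force: [-0.2, 0.4, 0.8]
finger_gap: 0.004
```

Run:
```python
from h import *
from workcell import arm
s=arm.snapshot("scene")
st=arm.get_state()
T=[(62-150*np.sin(a)+2,-124,round(121+150*np.cos(a)+6)) for a in np.linspace(1.05,1.6,6)]
dp(st,T)
im=s["pixels"][:,:,::-1]; 
cv2.imwrite("pics/sz5.png",cv2.resize(im[120:400,150:440],None,fx=2.5,fy=2.1,interpolation=cv2.INTER_CUBIC))
```

```text
(np.float64(-66.11348383910254), -124, 202) world [ 488. -129.  202.] dp cm [-0.13  0.03 -0.16]
(np.float64(-73.52046631576505), -124, 187) world [ 481. -130.  187.] dp cm [0.61 0.03 1.34]
(np.float64(-79.26512833770383), -124, 171) world [ 475. -131.  171.] dp cm [1.18 0.03 2.94]
(np.float64(-83.27802955585398), -124, 155) world [ 471. -132.  155.] dp cm [1.58 0.03 4.54]
(np.float64(-85.51066280647152), -124, 139) world [ 469. -132.  139.] dp cm [1.8  0.04 6.14]
(np.float64(-85.93604045622575), -124, 123) world [ 469. -132.  123.] dp cm [1.84 0.04 7.74]
tool_pos loc [ -67.4 -124.3  200.4] z axis [-0.    -0.003 -1.   ] toolx,y [-0.99 -0.17  0.  ] [-0.17  0.99 -0.  ]
y||standY turn -0.008 3.134
y||standX turn 1.563 -1.578
t 6.45 J [-0.49  0.33  1.49 -0.    1.32 -2.23] F [-1.1  0.4  0.3] gap 0.01
```

View pics/sz5.png

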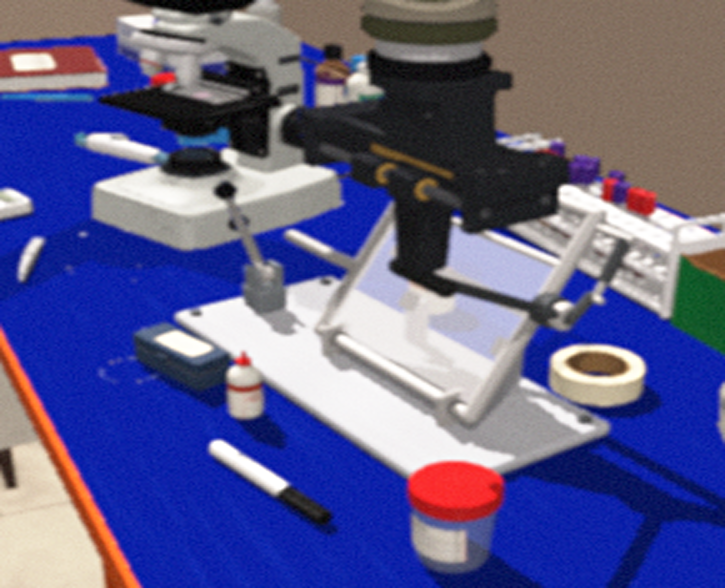

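The leg follows (foot at crop 425,275) and the shield hasn't moved. I'll continue past dead centre.

Call:
{"method": "carry_out", "body": {
  "targets": [
    {"dp":[0.5,0,1],"turn":0,"claw":-1},
    {"dp":[0.9,0,2],"turn":0,"claw":-1},
    {"dp":[1.2,0,3],"turn":0,"claw":-1},
    {"dp":[1.5,0,4],"turn":0,"claw":-1},
    {"dp":[1.7,0,5],"turn":0,"claw":-1},
    {"dp":[1.8,0,6.2],"turn":0,"claw":-1},
    {"dp":[1.8,0,7.5],"turn":0,"claw":-1},
    {"dp":[1.8,0,7.5],"turn":0,"claw":-1}
  ]
}}

```text
clock: 7.45
tool_pos: [468.9, -132.1, 124.4]
ee_rot: [0.262, -3.129, 0.003]
contact_force: [-0.2, -0.9, -0.2]
finger_gap: 0.004
```

Run:
```python
from h import *
from workcell import arm
s=arm.snapshot("scene")
st=arm.get_state()
dp(st,[(-75,-124,270),(113,0,270)])
print("foot down px",proj(s,w((-75,-124,60))))
im=s["pixels"][:,:,::-1]; 
cv2.imwrite("pics/sz6.png",cv2.resize(im[120:400,150:440],None,fx=2.5,fy=2.1,interpolation=cv2.INTER_CUBIC))
```

```text
(-75, -124, 270) world [ 479. -130.  270.] dp cm [-1.030e+00  1.000e-02 -1.449e+01]
(113, 0, 270) world [643.  25. 270.] dp cm [-19.74  12.55 -14.55]
tool_pos loc [ -85.5 -124.4  125.1] z axis [-0.001 -0.003 -1.   ] toolx,y [-0.99 -0.17  0.  ] [-0.17  0.99 -0.  ]
y||standY turn -0.007 3.134
y||standX turn 1.563 -1.578
t 7.5 J [-0.52  0.4   1.64 -0.    1.1  -2.25] F [0.4 0.2 0.5] gap 0.01
foot down px (np.float64(311.89207907448866), np.float64(322.265073915005))
```

View pics/sz6.png

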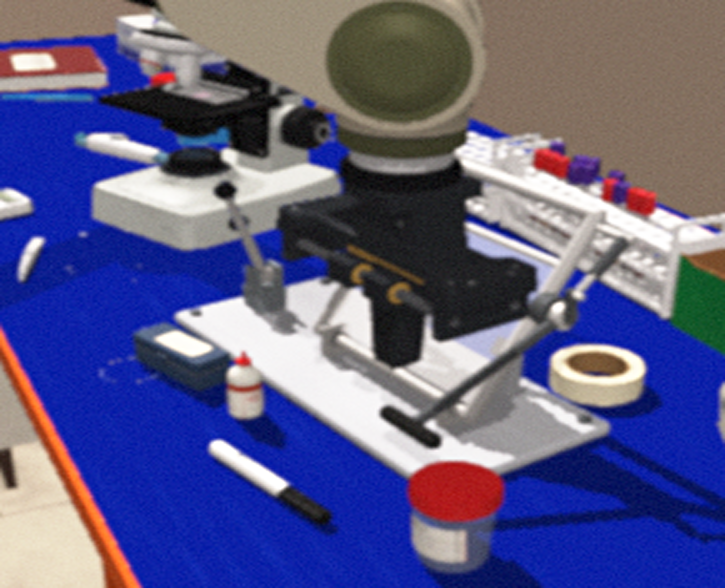

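The foot is at (314,322), against a predicted down position of (312,322), so it has snapped down. I'll rise, turn a quarter and go above the rail.

Call:
{"method": "carry_out", "body": {
  "targets": [
    {"dp":[0,0,-4],"turn":0,"claw":-1},
    {"dp":[0,0,-8],"turn":0.15,"claw":-1},
    {"dp":[0,0,-12],"turn":0.3,"claw":-1},
    {"dp":[0,0,-16],"turn":0.48,"claw":-0.6},
    {"dp":[-3,2,-17],"turn":0.66,"claw":-0.4},
    {"dp":[-6,4,-17],"turn":0.84,"claw":-0.2},
    {"dp":[-10,6,-17],"turn":1.02,"claw":-0.2},
    {"dp":[-14,9,-17],"turn":1.2,"claw":-0.2}
  ]
}}

```text
clock: 8.5
tool_pos: [593.5, -19.0, 295.2]
ee_rot: [1.559, 2.725, -0.004]
contact_force: [0.1, -1.1, -0.2]
finger_gap: 0.402
```

Run:
```python
from h import *
from workcell import arm
dp(arm.get_state(),[(113,0,270),(113,0,215)])
```

```text
(113, 0, 270) world [643.  25. 270.] dp cm [1.27 6.5  2.51]
(113, 0, 215) world [643.  25. 215.] dp cm [1.29 6.5  8.01]
tool_pos loc [ 56.6 -34.5 295.2] z axis [ 0.    -0.003 -1.   ] toolx,y [-0.51  0.86 -0.  ] [ 0.86  0.51 -0.  ]
y||standY turn -1.214 1.927
y||standX turn 0.357 -2.785
t 8.5 J [-0.23  0.43  1.06 -0.    1.65 -0.76] F [ 0.1 -1.1 -0.2] gap 0.4
```

Call:
{"method": "carry_out", "body": {
  "targets": [
    {"dp":[0.4,2,0.5],"turn":0.15,"claw":-0.2},
    {"dp":[0.8,4,1],"turn":0.3,"claw":-0.2},
    {"dp":[1.3,6.5,2],"turn":0.36,"claw":-0.2},
    {"dp":[1.3,6.5,3],"turn":0.36,"claw":-0.2},
    {"dp":[1.3,6.5,4],"turn":0.36,"claw":-0.2},
    {"dp":[1.3,6.5,5],"turn":0.36,"claw":-0.2},
    {"dp":[1.3,6.5,5],"turn":0.36,"claw":-0.2},
    {"dp":[1.3,6.5,5],"turn":0.36,"claw":-0.2}
  ]
}}

```text
clock: 9.5
tool_pos: [642.9, 24.7, 245.6]
ee_rot: [2.022, 2.401, -0.003]
contact_force: [0.0, -0.1, -0.2]
finger_gap: 0.401
```

Run:
```python
from h import *
from workcell import arm
dp(arm.get_state(),[(113,0,176)])
s=arm.snapshot("scene")
for y in(100,0,-100): print("rail px",proj(s,w((113,y,195))))
im=s["pixels"][:,:,::-1]; 
cv2.imwrite("pics/sz7.png",cv2.resize(im[120:320,250:450],None,fx=4,fy=3,interpolation=cv2.INTER_CUBIC))
```

```text
(113, 0, 176) world [643.  25. 176.] dp cm [0.03 0.01 6.96]
tool_pos loc [ 1.129e+02 -1.000e-01  2.456e+02] z axis [ 0.001 -0.003 -1.   ] toolx,y [-0.17  0.99 -0.  ] [0.99 0.17 0.  ]
y||standY turn 1.567 -1.574
y||standX turn -0.004 3.138
t 9.5 J [-0.14  0.55  1.   -0.    1.6  -0.32] F [ 0.  -0.1 -0.2] gap 0.4
rail px (np.float64(320.50845930620756), np.float64(192.66210171743532))
rail px (np.float64(351.45119003295207), np.float64(206.13050577673164))
rail px (np.float64(387.17025692857965), np.float64(221.67789976143712))
```

View pics/sz7.png

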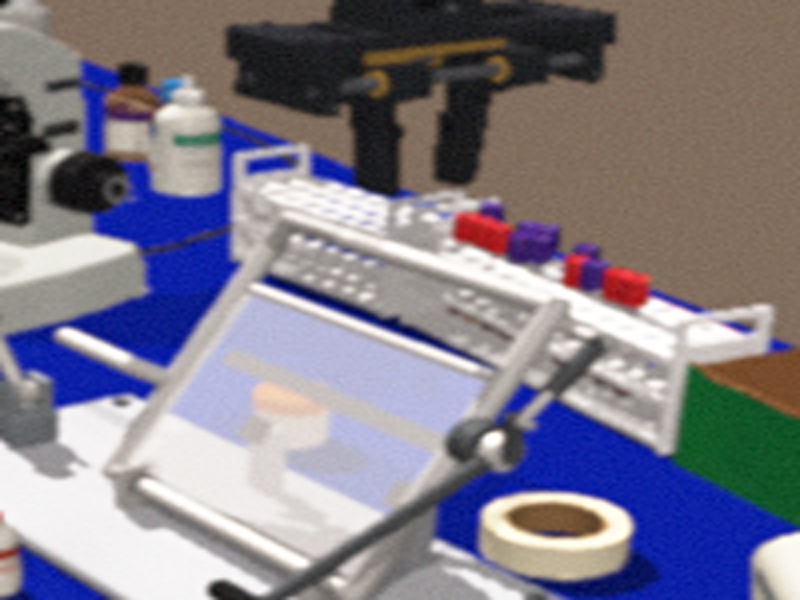

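The rail middle is at (352,206) as predicted, and the open jaws straddle it. I'll descend and close gently.

Call:
{"method": "carry_out", "body": {
  "targets": [
    {"dp":[0,0,1.5],"turn":0,"claw":-0.2},
    {"dp":[0,0,3],"turn":0,"claw":-0.2},
    {"dp":[0,0,4.5],"turn":0,"claw":-0.2},
    {"dp":[0,0,6],"turn":0,"claw":-0.2},
    {"dp":[0,0,6.8],"turn":0,"claw":-0.2},
    {"dp":[0,0,6.8],"turn":0,"claw":-0.6},
    {"dp":[0,0,6.8],"turn":0,"claw":-1},
    {"dp":[0,0,6.8],"turn":0,"claw":-1}
  ],
  "squeeze": 8
}}

```text
clock: 10.55
tool_pos: [644.1, 24.6, 178.6]
ee_rot: [2.019, 2.399, 0.001]
contact_force: [5.4, 1.7, 1.5]
finger_gap: 0.151
```

Call:
{"method": "carry_out", "body": {
  "targets": [
    {"dp":[0,0,0],"turn":0,"claw":-1},
    {"dp":[0,0,0],"turn":0,"claw":-1},
    {"dp":[0,0,0],"turn":0,"claw":-1},
    {"dp":[0,0,0],"turn":0,"claw":-1},
    {"dp":[0,0,0],"turn":0,"claw":-1},
    {"dp":[0,0,0],"turn":0,"claw":-1},
    {"dp":[0,0,0],"turn":0,"claw":-1},
    {"dp":[0,0,0],"turn":0,"claw":-1}
  ]
}}

```text
clock: 11.55
tool_pos: [644.1, 24.6, 178.7]
ee_rot: [2.019, 2.399, 0.001]
contact_force: [3.4, 0.1, -1.4]
finger_gap: 0.152
```

Run:
```python
from h import *
from workcell import arm
st=arm.get_state()
l=loc(st["tool_pos"]); off=l-np.array([113,0,195]); 
dp(st,[(200*np.sin(f)+off[0],0,30+200*np.cos(f)+off[2]) for f in np.linspace(.6,0,9)])
print(off)
s=arm.snapshot("scene")
im=s["pixels"][:,:,::-1]; 
cv2.imwrite("pics/sz8.png",cv2.resize(im[120:320,250:450],None,fx=4,fy=3,interpolation=cv2.INTER_CUBIC))
```

```text
(np.float64(113.91623172311824), 0, np.float64(178.72115634312252)) world [644.  25. 179.] dp cm [ 0.03 -0.01 -0.01]
(np.float64(101.23033797887075), 0, np.float64(186.7188216857751)) world [631.  23. 187.] dp cm [ 0.03 -1.27 -0.81]
(np.float64(87.9808438663572), 0, np.float64(193.74345383172223)) world [618.  20. 194.] dp cm [ 0.02 -2.59 -1.52]
(np.float64(74.24224286132069), 0, np.float64(199.75555774364972)) world [605.  18. 200.] dp cm [ 0.01 -3.97 -2.13]
(np.float64(60.09177837637908), 0, np.float64(204.72133118630805)) world [591.  16. 205.] dp cm [ 0.   -5.38 -2.63]
(np.float64(45.60900947046026), 0, np.float64(208.61285477497552)) world [577.  13. 209.] dp cm [-0.   -6.82 -3.03]
(np.float64(30.87536353883102), 0, np.float64(211.4082489483953)) world [562.  10. 211.] dp cm [-0.01 -8.3  -3.31]
(np.float64(15.97367849865963), 0, np.float64(213.09179698362837)) world [548.   8. 213.] dp cm [-0.02 -9.79 -3.49]
(np.float64(0.9877370441111708), 0, np.float64(213.65403336118686)) world [533.   5. 214.] dp cm [ -0.02 -11.28  -3.55]
tool_pos loc [114.   -0.3 178.7] z axis [ 0.005 -0.003 -1.   ] toolx,y [-0.17  0.99 -0.  ] [0.99 0.17 0.  ]
y||standY turn 1.567 -1.574
y||standX turn -0.003 3.138
t 11.55 J [-0.14  0.59  1.11 -0.    1.43 -0.32] F [ 3.4  0.1 -1.4] gap 0.15
[  0.98773704  -0.32968021 -16.34596664]
```

View pics/sz8.png

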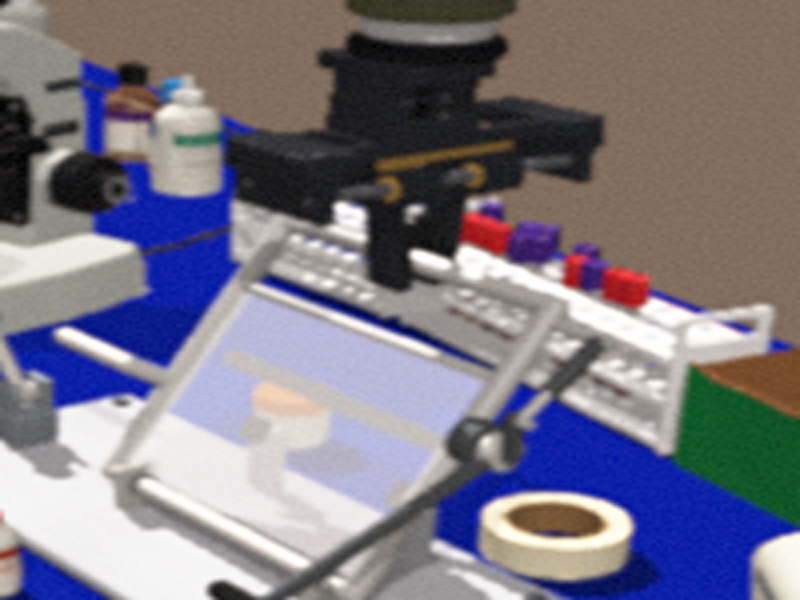

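The rail is gripped (gap 13.4 mm, about 14 mm expected). I'll raise it along the hinge arc.

Call:
{"method": "carry_out", "body": {
  "targets": [
    {"dp":[0,-0.7,-0.4],"turn":0,"claw":-1},
    {"dp":[0,-1.3,-0.8],"turn":0,"claw":-1},
    {"dp":[0,-2,-1.2],"turn":0,"claw":-1},
    {"dp":[0,-2.6,-1.5],"turn":0,"claw":-1},
    {"dp":[0,-3.3,-1.8],"turn":0,"claw":-1},
    {"dp":[0,-4,-2.1],"turn":0,"claw":-1},
    {"dp":[0,-4.7,-2.4],"turn":0,"claw":-1},
    {"dp":[0,-5.4,-2.6],"turn":0,"claw":-1}
  ],
  "squeeze": 15
}}

```text
clock: 12.6
tool_pos: [591.3, 15.3, 205.9]
ee_rot: [2.017, 2.396, 0.004]
contact_force: [6.2, 1.2, 6.2]
finger_gap: 0.153
```

Run:
```python
from h import *
from workcell import arm
st=arm.get_state()
off=np.array([1,0,-16.4]); 
dp(st,[(200*np.sin(f)+off[0],0,30+200*np.cos(f)+off[2]) for f in np.linspace(.3,0,5)])
s=arm.snapshot("scene")
im=s["pixels"][:,:,::-1]; 
cv2.imwrite("pics/sz9.png",cv2.resize(im[120:400,150:440],None,fx=2.5,fy=2.1,interpolation=cv2.INTER_CUBIC))
```

```text
(np.float64(60.10404133226791), 0, np.float64(204.66729782512118)) world [591.  16. 205.] dp cm [ 0.03 -0.03  0.13]
(np.float64(45.62127242634909), 0, np.float64(208.55882141378865)) world [577.  13. 209.] dp cm [ 0.02 -1.47 -0.27]
(np.float64(30.887626494719843), 0, np.float64(211.35421558720844)) world [562.  10. 211.] dp cm [ 0.02 -2.94 -0.57]
(np.float64(15.98594145454847), 0, np.float64(213.0377636224415)) world [548.   8. 213.] dp cm [ 0.01 -4.43 -0.75]
(np.float64(1.0), 0, np.float64(213.6)) world [533.   5. 214.] dp cm [ 0.01 -5.93 -0.81]
tool_pos loc [ 60.4  -0.3 205.9] z axis [ 0.009 -0.004 -1.   ] toolx,y [-0.17  0.99 -0.01] [0.99 0.17 0.01]
y||standY turn 1.567 -1.574
y||standX turn -0.004 3.138
t 12.6 J [-0.17  0.47  1.24 -0.    1.42 -0.34] F [6.2 1.2 6.2] gap 0.15
```

View pics/sz9.png

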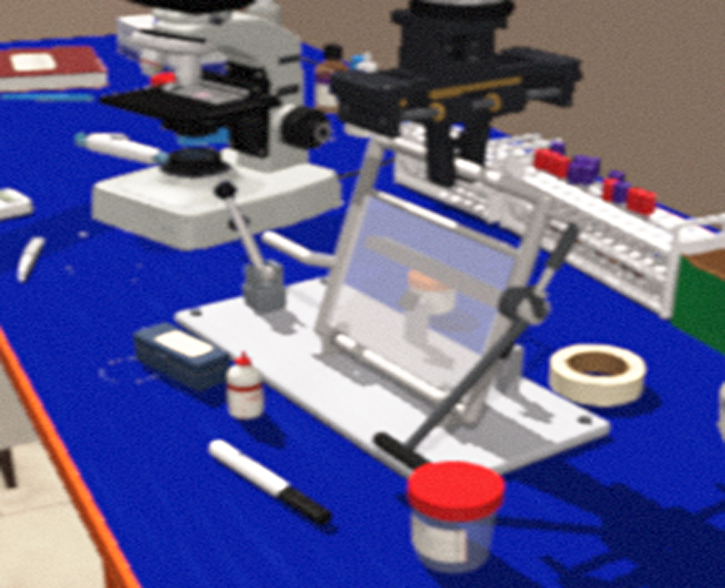

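Call:
{"method": "carry_out", "body": {
  "targets": [
    {"dp":[0,-0.8,-0.1],"turn":0,"claw":-1},
    {"dp":[0,-1.6,-0.2],"turn":0,"claw":-1},
    {"dp":[0,-2.4,-0.4],"turn":0,"claw":-1},
    {"dp":[0,-3.2,-0.6],"turn":0,"claw":-1},
    {"dp":[0,-4,-0.7],"turn":0,"claw":-1},
    {"dp":[0,-4.8,-0.75],"turn":0,"claw":-1},
    {"dp":[0,-5.4,-0.8],"turn":0,"claw":-1},
    {"dp":[0,-5.4,-0.8],"turn":0,"claw":-1}
  ]
}}

```text
clock: 13.65
tool_pos: [536.8, 5.8, 213.6]
ee_rot: [2.018, 2.397, 0.002]
contact_force: [3.3, -0.8, 3.0]
finger_gap: 0.149
```

Run:
```python
from h import *
from workcell import arm
s=arm.snapshot("scene")
st=arm.get_state()
dp(st,[(1,0,213.6)])
print("rail ends upright",[np.round(proj(s,w((0,y,230))),0) for y in(107,-107)],"hinge ends",[np.round(proj(s,w((0,y,30))),0) for y in(107,-107)],"knob",proj(s,w((5,264,126))))
im=s["pixels"][:,:,::-1]; 
cv2.imwrite("pics/sz10.png",cv2.resize(im[120:400,150:440],None,fx=2.5,fy=2.1,interpolation=cv2.INTER_CUBIC))
for f in (0,.03,.05): # foot predicted, shield angle from vertical f, leg 1.29
    a=f-.6+1.99+0  # leg world angle from vertical toward robot
    hub=np.array([110*np.sin(f),30+110*np.cos(f)]); b=1.99+(.6-f)
    p=(hub[0]-150*np.sin(b),-124,hub[1]+150*np.cos(b)); print("foot",f,np.round(p),np.round(proj(s,w(p))))
```

```text
(1, 0, 213.6) world [533.   5. 214.] dp cm [ 0.02 -0.44 -0.01]
tool_pos loc [ 5.400e+00 -2.000e-01  2.135e+02] z axis [ 0.008 -0.004 -1.   ] toolx,y [-0.17  0.99 -0.01] [0.99 0.17 0.01]
y||standY turn 1.567 -1.575
y||standX turn -0.004 3.138
t 13.7 J [-0.21  0.37  1.38 -0.    1.38 -0.38] F [ 2.4 -2.   2.5] gap 0.15
rail ends upright [array([274., 185.]), array([344., 218.])] hinge ends [array([275., 274.]), array([339., 319.])] knob (np.float64(238.65792354451702), np.float64(210.4679191947929))
foot 0 [ -79. -124.   12.] [310. 346.]
foot 0.03 [ -79. -124.   15.] [309. 345.]
foot 0.05 [ -79. -124.   16.] [309. 344.]
```

View pics/sz10.png

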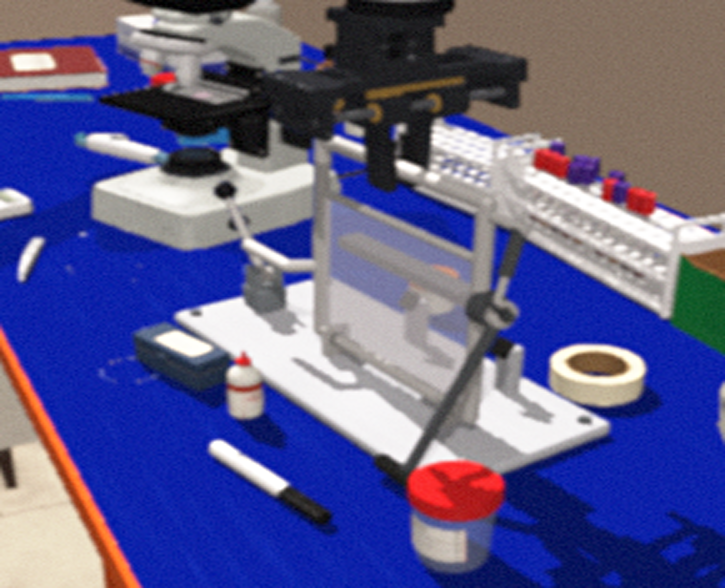

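The shield is upright. The foot is at (310,344), as predicted for a down leg, and the knob is still at the open position. I'll settle for one call, check and hand in.

Call:
{"method": "carry_out", "body": {
  "targets": [
    {"dp":[0,0,0],"turn":0,"claw":-1},
    {"dp":[0,0,0],"turn":0,"claw":-1},
    {"dp":[0,0,0],"turn":0,"claw":-1},
    {"dp":[0,0,0],"turn":0,"claw":-1},
    {"dp":[0,0,0],"turn":0,"claw":-1},
    {"dp":[0,0,0],"turn":0,"claw":-1},
    {"dp":[0,0,0],"turn":0,"claw":-1},
    {"dp":[0,0,0],"turn":0,"claw":-1}
  ]
}}

```text
clock: 14.7
tool_pos: [537.1, 5.8, 213.5]
ee_rot: [2.018, 2.397, 0.003]
contact_force: [3.1, -1.8, 3.5]
finger_gap: 0.153
```

Run:
```python
from h import *
from workcell import arm
st=arm.get_state()
print(loc(st["tool_pos"]).round(1),st["qvel"].round(4),st["contact_force"].round(1),st["finger_gap"])
if abs(loc(st["tool_pos"])[0]-1)<10 and .13<st["finger_gap"]<.18: print(arm.finish_job())
```

```text
[ 5.400e+00 -2.000e-01  2.135e+02] [-0.002  -0.0002  0.0003 -0.0009 -0.0001  0.001 ] [ 3.1 -1.8  3.5] 0.1528314582644134
the job is handed in; nothing more can be done
None
```

I opened the latch, then pushed the kickstand past dead centre so it snapped down. After that I gripped the top rail, raised the shield to upright and handed the job in at about 14.7 s, still holding it. `finish_job` reports no verdict, so these are my own checks:

- **Latch:** the knob was seen at (240,210), against (239,210) predicted for fully open, and looked unchanged in the last picture.
- **Kickstand:** the foot was within about 2 px of its predicted "down" position, both before raising and with the shield upright.
- **Shield:** the angle worked out from the gripper position is about 0.02 rad from vertical. I stopped slightly short of upright on purpose, because the foot ends up within a few millimetres of the plate edge and the worktop.
- **Hold:** the arm was still before hand-in. The rail was gripped at a gap of about 13.4 mm with 15 N squeeze set, and the wrist read about 5 N.
- **Bystanders:** in the last picture the five that were in view were standing where they began. The swab tub is behind the clear panel there, so I only saw it through the panel. I judged all of this by eye and did not measure it.

None of these checks failed or disagreed.

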